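# Load the finishing rack, tall can at the back first

### The job

Stock the little plywood finishing rack: first stand the tall red-capped lacquer spray can upright in its back bay, the one by the blue back board, and only then stand the short yellow wax tin upright in the front bay, so that you never reach across the tin with the can. Lower each one onto the bay floor and let go, do not drop it in, and leave the blue-capped spray can standing where it is.

Things in the scene. Friction and masses are not known exactly. Their poses are not given: they have to be found in the camera images.
- rack: Fixed open plywood rack, 204 (x) by 116 mm (y), two bays in line. Origin: centre of its underside, on the table; x points to the back, away from the robot (yaw up to 17 degrees), z up. Bay centres: back x = +49 mm, front x = -49 mm, y = 0; each 90 (x) by 100 mm (y) inside. Floor and walls 8 mm thick. Wall tops 28 mm above the table, blue back board 68 mm.
- lacquer_mid (a point): Tall white spray can with a RED cap and brown band; loose, upright, 185 mm high, 0.2 to 0.42 kg. Body 52 mm in diameter up to 138 mm, above it the straight, rigid, firmly fixed cap, 50 mm in diameter, up to 185 mm: hold it by the cap from above. Point: on its axis, half-way up (92.5 mm above its foot); z up along the axis.
- wax_mid (a point): Short round YELLOW tin with a steel lid; loose, upright, 62 mm in diameter with straight sides, 70 mm high, 0.17 to 0.35 kg. Point: on its axis, half-way up (35 mm above its foot); z up along the axis. A green tin of the same size stands about too and is not wanted.
- spare_mid (a point): Bystander: spray can of the same shape and size as the lacquer but with a BLUE cap and a grey band; loose, upright. To be left standing where it is. Point: on its axis, half-way up (92.5 mm above its foot).

How it is judged:
On the way:
1. the red-capped can stands released in the back bay while the yellow tin is still outside the rack (x of lacquer_mid in the frame of rack between 0.024 and 0.074 m and y of lacquer_mid in the frame of rack between -0.03 and 0.03 m and z of lacquer_mid in the frame of rack between 0.0925 and 0.1085 m and angle between lacquer_mid's own z axis and vertical below 0.17 rad and linear speed of lacquer below 0.03 m/s and contact force between the fingers and lacquer below 0.3 N and horizontal distance between wax_mid and rack above 0.12 m), for 0.2 s.
At the end, for the whole second after the job is handed in: Red-capped can in the back bay, yellow tin in the front bay, each upright within 10 degrees, foot on the bay floor (8 mm), within 25 mm along and 30 mm across the rack of the bay centre, released, at rest; blue-capped can within 30 mm of its start (x of lacquer_mid in the frame of rack between 0.024 and 0.074 m and y of lacquer_mid in the frame of rack between -0.03 and 0.03 m and z of lacquer_mid in the frame of rack between 0.0925 and 0.1085 m and angle between each of lacquer_mid, wax_mid's own z axis and vertical below 0.17 rad and linear speed of each of lacquer, wax below 0.03 m/s and contact force between the fingers and lacquer below 0.3 N and x of wax_mid in the frame of rack between -0.074 and -0.024 m and y of wax_mid in the frame of rack between -0.03 and 0.03 m and z of wax_mid in the frame of rack between 0.035 and 0.051 m and contact force between the fingers and wax below 0.3 N and distance of spare_mid from where it was at the start of the episode below 0.03 m); the robot touches nothing.
It fails at once if the lacquer can is dropped into the back bay (arrives at over 0.6 m/s) (x of lacquer_mid in the frame of rack between 0.009 and 0.089 m and y of lacquer_mid in the frame of rack between -0.05 and 0.05 m and z of lacquer_mid in the frame of rack between 0.0905 and 0.1405 m and linear speed of lacquer above 0.6 m/s).
It fails at once if the wax tin is dropped into the front bay (arrives at over 0.6 m/s) (x of wax_mid in the frame of rack between -0.089 and -0.009 m and y of wax_mid in the frame of rack between -0.05 and 0.05 m and z of wax_mid in the frame of rack between 0.033 and 0.083 m and linear speed of wax above 0.6 m/s).
It fails at once if the blue-capped can is knocked over or moved by more than 30 mm (angle between spare_mid's own z axis and vertical above 0.5 rad or distance of spare_mid from where it was at the start of the episode above 0.03 m).
It also fails if it takes over 59 s, if anything falls off the work surface, if the arm or the gripper's body presses on something with over 40 N, if the wrist force passes 120 N, or if a joint passes its speed limit or range.

### The arm

A 6-joint arm with a two-finger parallel gripper is mounted at the origin on the work surface. World frame = base frame: x ahead of the robot, y to its left, z up, the work surface at z = 0. Lengths are in m, angles in rad, forces in N, time in s.
With the tool pointing down it reaches from about 0.35 to 0.775 m from the base axis. Payload 7.3 kg.
Tool frame: the origin (TCP) lies at the very end of the fingers, on their centre line; the grasp point (between the pads) lies 19 mm behind it; z points along the fingers, y is the line along which they close (so a half turn about z gives the same grasp; the last joint's range is limited). The gripper opens to 92 mm and grips with 3 to 60 N. Pads are 19 mm wide; open, the fingers measure 130 mm over their backs; the gripper's body (75 mm by 190 mm) begins 47 mm behind the grasp point.
Start: joints at [-1.342, 0.342, 1.524, -0, 1.275, -0.146], TCP at [0.192, -0.489, 0.227] pointing down, gripper open.
Joint ranges: [-2.53, 2.53], [-0.77, 2.02], [0.04, 2.7], [-1, 4.14], [0.28, 2.66], [-3.11, 3.11]. Speed limits (rad/s): [2.57, 2.57, 3.14, 3.14, 3.14, 3.14].

### API

Orientations are given as [roll, pitch, yaw] about the fixed x, y, z axes, in that order (R = Rz(yaw) Ry(pitch) Rx(roll)).
In Python, from cell import robot gives the robot as it stands. The module is installed in compiled form; this text tells all that it offers.
- The arm moves only by the tool arm_command, never from a script. Its argument "moves" is a list of rows, each a list of 3 entries, a list of its own where there are three numbers: the shift along the tool's x, y, z in m, then the turn, a rotation vector about the tool's x, y, z in rad, then the finger opening in m, from 0 to 0.0918. In form: [[[dx, dy, dz], [ax, ay, az], claw], ...]. A call has exactly 5 rows; each row is the pose to reach, as a shift and turn from the pose commanded when the call began, along the tool's axes at that moment; what a row does not reach only later rows make up. A row lasts 1/10 s, in which the tool goes at most 50 mm and 8.59 degrees, less where a joint would pass 70% of its speed; a pose out of reach is approached as far as the arm can. A call with a gripper value outside its range is refused whole. The fingers move at their own pace and stop on an object; "squeeze" is the grip in N (left out, the last holds). Time passes only in rows, so rows that repeat a pose let the fingers close, or fill a call up. It gives the time, the measured TCP pose, the force, the opening and the grip force at its end, in the units of the state.
- robot.observe(): the state, without advancing time (a new reading comes with each control period).
- robot.read_camera(name): name is "scene" or "top"; returns the picture (420x560x3 uint8, red, green, blue); there is no depth.
- robot.camera_model(name): a dict with "fx", "fy", "cx", "cy" (pixels), "R" (3x3) and "t" (3): a world point X has camera coordinates R X + t. Camera axes: x right, y down, z forward; pixel columns grow to the right and rows downward; lengths in m; the calibration is good to about 2 mm. A picture is of the moment at which its call begins. camera_model takes no time and is no camera call.
- robot.hand_in(): hands the job in; it is judged then, once.
The state is a dict: "time": time; "qpos": joint angles; "qvel": joint speeds; "joint_efforts": joint torques, N m; "tool_pos": TCP position; "tool_rot": TCP orientation; "contact_force": force on the tool from outside, world axes, zero at the start; "torque": the same for the moment, N m; "opening": finger opening in m; "grip_force": force on a finger pad.
Only numpy, scipy, OpenCV 4.12 (cv2) and the standard library are available. Lean on these libraries where they do the work, as an engineer would, in place of code of your own. Each camera call takes 0.05 s, during which the arm holds its last target. There are 200 camera calls.

## Working session

There is one attempt and no reset: what is moved stays moved. The work goes in short steps, Python scripts to look and compute and a tool call to move; the robot and the scene stay as the last step left them, time stands still between calls to the robot, and variables do not carry over. Pictures are saved under pics/ and viewed, at most 10 in all, crops included, and the job is handed in when it is done.

Besides the shell and the picture viewer there is one more tool, called after "Emit:" as name([rows], argument=value, ...), one row to a line, values as JSON. arm_command: Moves the arm, as the interface text tells. Its arguments: {"type":"object","properties":{"moves":{"type":"array"},"squeeze":{"type":"number"}},"required":["moves"]}

```bash
mkdir -p pics
python3 - <<'E'
from cell import robot
import cv2,numpy as np
s=robot.observe();print(s)
for n in("scene","top"):
    im=robot.read_camera(n);cv2.imwrite(f"pics/{n}0.png",im[:,:,::-1]);m=robot.camera_model(n);print(n,m)
E
```

```text
{'time': 0.0, 'qpos': array([-1.34199592e+00,  3.42706485e-01,  1.52502641e+00,  1.76067509e-05,
        1.27540732e+00, -1.45985787e-01]), 'qvel': array([-4.65748639e-04, -1.61781690e-05,  2.16594358e-04,  1.46073760e-03,
        8.79321968e-04,  2.01819713e-04]), 'joint_efforts': array([ 7.40061532e-04, -4.31245816e+01, -2.44218886e+01,  7.17497477e-02,
        5.57788624e-02, -1.62716506e-04]), 'tool_pos': array([ 0.19212642, -0.48813723,  0.22605012]), 'tool_rot': array([-3.14006401e+00, -2.41776604e-04,  3.74780871e-01]), 'contact_force': array([ 0.76358824, -0.0876474 , -0.47442962]), 'torque': array([-0.01106212,  0.01581299,  0.02887159]), 'grip_force': 0.0, 'opening': 0.0915570095796302}
scene {'fx': 440.0534940871621, 'fy': 440.0534940871621, 'cx': 282.68024344008654, 'cy': 210.3086189760689, 'R': array([[-0.75638721,  0.65409438, -0.00623976],
       [ 0.43995725,  0.50165612, -0.74483472],
       [-0.48406199, -0.56612868, -0.66721983]]), 't': array([ 0.38933804, -0.1549956 ,  1.30222074])}
top {'fx': 383.95828694004604, 'fy': 383.95828694004604, 'cx': 282.61402346984426, 'cy': 206.34142124898082, 'R': array([[ 0.02015105, -0.99954494,  0.02244661],
       [-0.99073918, -0.0229787 , -0.13382026],
       [ 0.13427516, -0.01954211, -0.99075138]]), 't': array([-0.02864747,  0.53055901,  0.72780412])}
```

View pics/scene0.png

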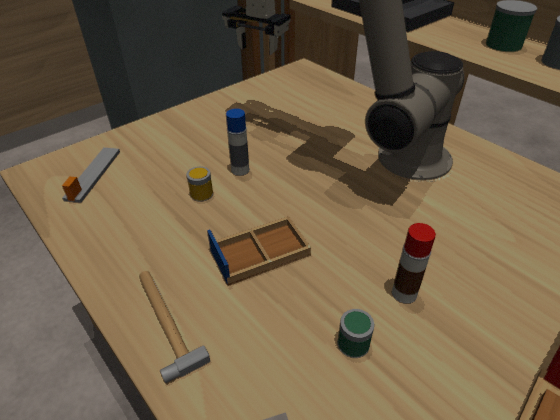

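View pics/top0.png

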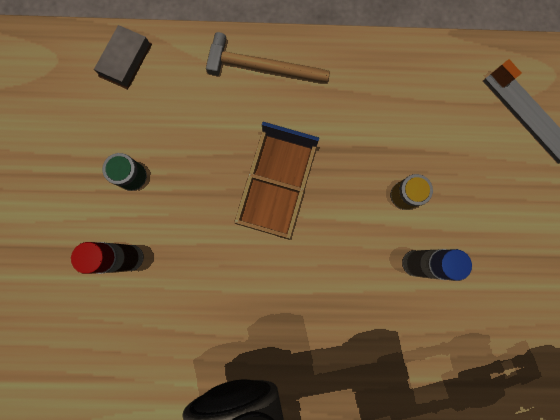

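The scene view shows the red can at (413,265), the blue can at (238,142), the yellow tin at (200,184), the green tin at (356,333) and the rack around (260,250). In the top view, the red cap is at (88,257), the blue cap at (456,265), the yellow lid at (417,190) and the rack around (277,182). Next I'll segment the colours and zoom in on the rack.

```bash
cat > h.py <<'E'
import cv2,numpy as np
from cell import robot
M={n:robot.camera_model(n) for n in("scene","top")}
def ray(n,p):
    m=M[n];R=np.array(m["R"]);t=np.array(m["t"])
    d=R.T@np.array([(p[0]-m["cx"])/m["fx"],(p[1]-m["cy"])/m["fy"],1]);return -R.T@t,d/np.linalg.norm(d)
def plane(n,p,z):
    c,d=ray(n,p);return c+d*(z-c[2])/d[2]
def tri(p,q):
    A=np.zeros((3,3));b=np.zeros(3);L=[ray("scene",p),ray("top",q)]
    for c,d in L:
        P=np.eye(3)-np.outer(d,d);A+=P;b+=P@c
    X=np.linalg.solve(A,b);return X,max(np.linalg.norm((np.eye(3)-np.outer(d,d))@(X-c)) for c,d in L)
def proj(n,X):
    m=M[n];c=np.array(m["R"])@X+m["t"];return m["fx"]*c[0]/c[2]+m["cx"],m["fy"]*c[1]/c[2]+m["cy"]
HUE={"red":[(0,6),(174,180)],"yel":[(21,32)],"blue":[(108,125)]}
def blobs(im,col,smin=150,vmin=60,amin=60):
    h=cv2.cvtColor(im,cv2.COLOR_RGB2HSV);m=np.zeros(im.shape[:2],np.uint8)
    for a,b in HUE[col]: m|=cv2.inRange(h,(a,smin,vmin),(b,255,255))
    cs,_=cv2.findContours(m,cv2.RETR_EXTERNAL,cv2.CHAIN_APPROX_NONE)
    return [c for c in cs if cv2.contourArea(c)>amin]
E
python3 - <<'E'
from h import *
tiles=[]
for n in("scene","top"):
    im=cv2.imread(f"pics/{n}0.png")[:,:,::-1].copy()
    for c,v in(("red",60),("red",150),("yel",60),("yel",130),("blue",40),("blue",120)):
        for b in blobs(im,c,vmin=v):
            e=cv2.fitEllipse(b);print(n,c,v,cv2.contourArea(b),cv2.boundingRect(b),np.round(e[0],1),np.round(e[1],1),round(e[2]))
    def crop(x,y,w,h,s): return cv2.resize(im[y:y+h,x:x+w],None,fx=s,fy=s,interpolation=cv2.INTER_CUBIC)
    tiles.append(crop(*((200,210,120,80) if n=="scene" else (225,110,120,140)),*( [4] if n=="scene" else [4]))[:,:,::-1])
    k=[(395,220,45,40),(180,160,45,45)] if n=="scene" else [(65,235,45,45),(395,165,45,45)]
    r=np.hstack([cv2.resize(crop(*q,4),(160,160)) for q in k])[:,:,::-1]
    tiles.append(r)
cv2.imwrite("pics/z.png",np.vstack([cv2.copyMakeBorder(np.hstack([tiles[2][:, :]]),0,0,0,0,0)]))
a=np.zeros((600,800,3),np.uint8)
cv2.imwrite("pics/z2.png",tiles[0]);
c=np.hstack([tiles[1],tiles[3]]);cv2.imwrite("pics/z3.png",c)
E
```

```text
scene red 60 548.5 (408, 223, 28, 35) [421.8 237.7] [24.7 34. ] 170
scene yel 60 235.0 (190, 181, 23, 19) [201.4 190.7] [16.6 21. ] 72
scene yel 60 129.0 (189, 168, 19, 10) [197.9 172.6] [ 9.3 17.9] 84
scene yel 130 125.0 (189, 168, 18, 10) [197.8 172.5] [ 9.3 17.4] 83
scene blue 40 322.5 (227, 109, 18, 23) [235.8 120. ] [17.6 24.9] 173
top red 60 743.5 (71, 242, 32, 32) [ 86.4 257.3] [29.7 31.9] 41
top yel 60 433.5 (405, 177, 25, 25) [417.1 188.9] [22.8 24.3] 121
top yel 130 406.5 (406, 178, 24, 23) [417.3 188.9] [22.1 23.5] 123
top blue 40 671.0 (442, 250, 30, 30) [456.1 264.5] [28.3 30.2] 143
top blue 40 125.5 (263, 122, 56, 19) [290.2 131. ] [ 2.8 73.7] 106
```

View pics/z.png

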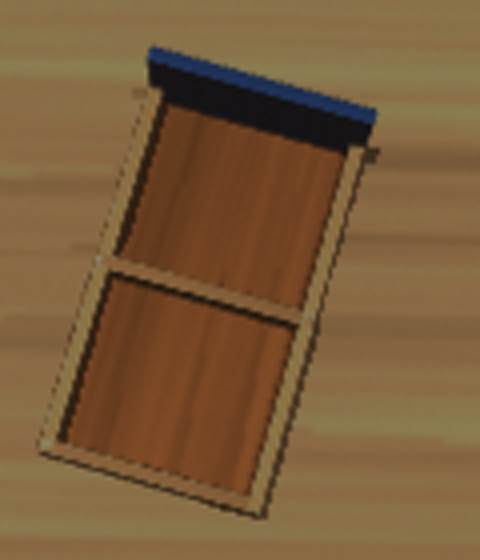

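View pics/z2.png

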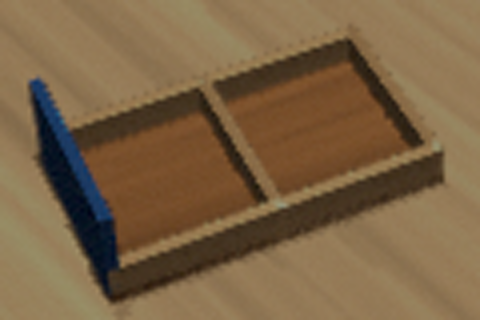

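View pics/z3.png

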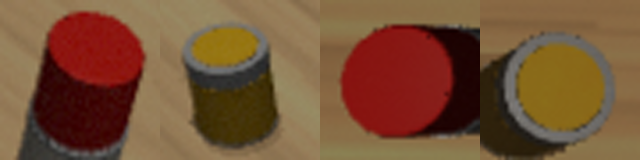

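Zoomed, the rack corners are clear in both views: board top at top-view (262.5,122)-(319,138), and front corners at (235.5,221.7) and (291,237). The cap and lid tops are clean ellipses. I'll triangulate these next.

Run:
```python
from h import *
def pr(k,p,q): X,e=tri(p,q);print(k,np.round(X,4),"miss",round(e,4));return X
r=pr("red",(421.8,232.3),(86.5,257.4));y=pr("yel",(197.8,172.5),(417.2,188.9));b=pr("blue",(235,113.5),(456.1,264.5))
s=lambda x,y:(200+x/4-.4,210+y/4-.4); t=lambda x,y:(225+x/4-.4,110+y/4-.4)
P={}
for k,a,c in(("FL",(352,30),(42,445)),("FR",(440,147),(266,508)),("BL",(37,80),(150,48)),("BR",(109,217),(376,112)),("DL",(207,80),(102,259)),("DR",(280,207),(312,321))):
    P[k]=pr(k,s(*a),t(*c)); print("   top-plane",np.round(plane("top",t(*c),.068 if k[0]=="B" else .028),4),"scene-plane",np.round(plane("scene",s(*a),.068 if k[0]=="B" else .028),4))
for a,c in(("FR","FL"),("DR","DL"),("BR","BL")):
    v=P[c]-P[a];print(a,"mid",np.round((P[a]+P[c])/2,4),"len",round(np.hypot(*v[:2]),4),"yaw",np.degrees(np.arctan2(-v[0],v[1])))
m=lambda k:(P[k+"L"]+P[k+"R"])/2
v=m("B")-m("F");print("axis",np.degrees(np.arctan2(v[1],v[0])),np.hypot(*v[:2]))
print("red plane",plane("top",(86.5,257.4),.185),"yel",plane("top",(417.2,188.9),.07))
```

```text
red [0.424  0.2893 0.1829] miss 0.0003
yel [ 0.5661 -0.2744  0.0723] miss 0.0002
blue [ 0.4244 -0.2914  0.1829] miss 0.0
FL [0.5117 0.052  0.1093] miss 0.0249
   top-plane [0.5007 0.0769 0.028 ] scene-plane [ 0.4722 -0.0306  0.028 ]
FR [ 0.4554 -0.0139 -0.0661] miss 0.0335
   top-plane [ 0.4718 -0.0354  0.028 ] scene-plane [0.4992 0.0758 0.028 ]
BL [0.6839 0.0095 0.1459] miss 0.0231
   top-plane [0.6935 0.0271 0.068 ] scene-plane [ 0.6605 -0.0833  0.068 ]
BR [ 0.6681 -0.0694 -0.0157] miss 0.0321
   top-plane [ 0.664  -0.0842  0.068 ] scene-plane [0.6891 0.026  0.068 ]
DL [0.5964 0.0297 0.1071] miss 0.0229
   top-plane [0.5961 0.05   0.028 ] scene-plane [ 0.5654 -0.0544  0.028 ]
DR [ 0.5628 -0.0405 -0.0647] miss 0.0306
   top-plane [ 0.5668 -0.0571  0.028 ] scene-plane [0.5964 0.0508 0.028 ]
FR mid [0.4836 0.019  0.0216] len 0.0867 yaw -40.54409607380892
DR mid [ 0.5796 -0.0054  0.0212] len 0.0779 yaw -25.5516086557508
BR mid [ 0.676  -0.0299  0.0651] len 0.0804 yaw -11.318841735194574
axis -14.274273684123376 0.19859779269445377
red plane [0.42387031 0.28849034 0.185     ] yel [ 0.56636795 -0.27513207  0.07      ]
```

Emit:
arm_command([
  [[0.048,-0.01,-0.01],[0,0,0.126],0.0915],
  [[0.096,-0.02,-0.02],[0,0,0.252],0.0915],
  [[0.144,-0.03,-0.03],[0,0,0.378],0.0915],
  [[0.192,-0.042,-0.04],[0,0,0.504],0.0915],
  [[0.24,-0.053,-0.045],[0,0,0.63],0.0915],
], squeeze=25)

```text
time: 0.6
tool_pos: [0.3961, -0.3512, 0.2722]
tool_rot: [3.141, -0.001, -0.259]
contact_force: [1.1, -0.4, 0.2]
opening: 0.0915
grip_force: 0.0
```

Emit:
arm_command([
  [[-0.008,-0.047,0],[0,0,0],0.0915],
  [[-0.016,-0.094,0],[0,0,0],0.0915],
  [[-0.024,-0.142,0],[0,0,0],0.0915],
  [[-0.033,-0.19,0],[0,0,0],0.0915],
  [[-0.041,-0.237,0],[0,0,0],0.0915],
])

```text
time: 1.1
tool_pos: [0.4139, -0.1107, 0.2713]
tool_rot: [-3.141, 0.0, -0.254]
contact_force: [2.2, -0.3, -0.5]
opening: 0.0915
grip_force: 0.0
```

Emit:
arm_command([
  [[-0.011,-0.047,0],[0,0,0],0.0915],
  [[-0.021,-0.094,0],[0,0,0],0.0915],
  [[-0.032,-0.141,0],[0,0,0],0.0915],
  [[-0.042,-0.188,0],[0,0,0],0.0915],
  [[-0.053,-0.234,0],[0,0,0],0.0915],
])

```text
time: 1.6
tool_pos: [0.4212, 0.1291, 0.2714]
tool_rot: [3.141, 0.0, -0.253]
contact_force: [1.0, -0.1, 0.1]
opening: 0.0915
grip_force: 0.0
```

Emit:
arm_command([
  [[-0.01,-0.04,0],[0,0,0],0.0915],
  [[-0.02,-0.08,0],[0,0,0],0.0915],
  [[-0.029,-0.12,0],[0,0,0],0.0915],
  [[-0.035,-0.145,0],[0,0,0],0.0915],
  [[-0.0375,-0.1555,0],[0,0,0],0.0915],
])

```text
time: 2.1
tool_pos: [0.4238, 0.2891, 0.2708]
tool_rot: [3.141, 0.001, -0.251]
contact_force: [0.1, -0.9, -0.0]
opening: 0.0913
grip_force: 0.0
```

Run:
```python
from h import *
print(robot.observe()["tool_pos"])
a=robot.read_camera("scene")[190:310,350:480];b=robot.read_camera("top")[200:320,40:170]
cv2.imwrite("pics/a1.png",cv2.resize(np.hstack([a,b])[:,:,::-1],None,fx=3,fy=3))
```

```text
[0.42378428 0.28909782 0.27083352]
```

View pics/a1.png

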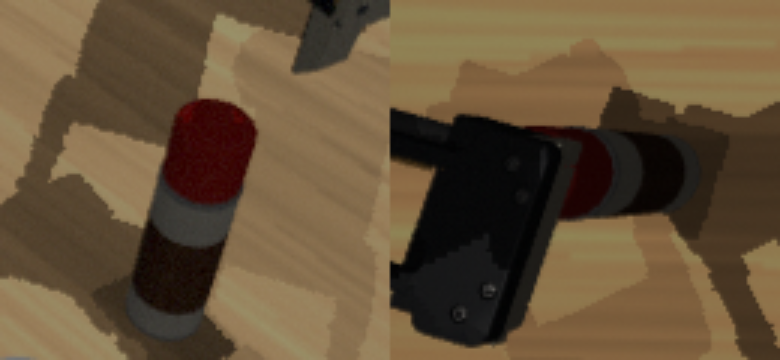

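The crops show the can standing free below the gripper, with one finger tip right of and above the cap. Positions agree with the plan, so I'll descend with about 20 mm clearance each side.

Emit:
arm_command([
  [[0,0,0.025],[0,0,0],0.0915],
  [[0,0,0.05],[0,0,0],0.0915],
  [[0,0,0.075],[0,0,0],0.0915],
  [[0,0,0.1],[0,0,0],0.0915],
  [[0,0,0.123],[0,0,0],0.0915],
])

```text
time: 2.7
tool_pos: [0.4244, 0.2852, 0.1476]
tool_rot: [3.141, 0.0, -0.255]
contact_force: [0.1, 0.5, -0.5]
opening: 0.0918
grip_force: 0.0
```

Emit:
arm_command([
  [[0,0,0.004],[0,0,0],0.0915],
  [[0,0,0.004],[0,0,0],0.07],
  [[0,0,0.004],[0,0,0],0.06],
  [[0,0,0.004],[0,0,0],0.052],
  [[0,0,0.004],[0,0,0],0.04],
])

```text
time: 3.2
tool_pos: [0.4249, 0.2871, 0.1455]
tool_rot: [-3.141, -0.002, -0.253]
contact_force: [-1.1, 0.7, 0.0]
opening: 0.0645
grip_force: 0.0
```

Emit:
arm_command([
  [[0,0,0],[0,0,0],0.04],
  [[0,0,0],[0,0,0],0.04],
  [[0,0,0],[0,0,0],0.04],
  [[0,0,0],[0,0,0],0.04],
  [[0,0,0],[0,0,0],0.04],
])

```text
time: 3.7
tool_pos: [0.4246, 0.2872, 0.1448]
tool_rot: [-3.141, -0.001, -0.253]
contact_force: [-0.3, 1.0, 2.5]
opening: 0.0498
grip_force: 25.0
```

Emit:
arm_command([
  [[0,0,-0.01],[0,0,0],0.04],
  [[0,0,-0.025],[0,0,0],0.04],
  [[0,0,-0.045],[0,0,0],0.04],
  [[0,0,-0.065],[0,0,0],0.04],
  [[0,0,-0.075],[0,0,0],0.04],
])

```text
time: 4.2
tool_pos: [0.4246, 0.287, 0.2211]
tool_rot: [-3.141, -0.001, -0.253]
contact_force: [0.3, 0.4, -2.6]
opening: 0.0498
grip_force: 25.0
```

Emit:
arm_command([
  [[0,0,-0.005],[0,0,0],0.04],
  [[0,0,-0.005],[0,0,0],0.04],
  [[0,0,-0.005],[0,0,0],0.04],
  [[0,0,-0.005],[0,0,0],0.04],
  [[0,0,-0.005],[0,0,0],0.04],
])

```text
time: 4.7
tool_pos: [0.4241, 0.2869, 0.2238]
tool_rot: [3.141, 0.001, -0.253]
contact_force: [-0.2, -0.2, -3.2]
opening: 0.0499
grip_force: 25.0
```

Run:
```python
from h import *
s=robot.observe();print(s["tool_pos"],s["contact_force"],s["grip_force"])
# rack corners, re-triangulated with matching sides
s=lambda x,y:(200+x/4-.4,210+y/4-.4); t=lambda x,y:(225+x/4-.4,110+y/4-.4)
for k,a,c in(("FR",(352,30),(266,508)),("FL",(440,147),(42,445)),("BR",(37,80),(376,112)),("BL",(109,217),(150,48)),("DR",(207,80),(312,321)),("DL",(280,207),(102,259))):
    print(k,np.round(tri(s(*a),t(*c))[0],4))
```

```text
[0.42408542 0.2868564  0.22378881] [-0.18896735 -0.24342958 -3.18782533] 24.96177077293396
FR [ 0.4709 -0.0345  0.0247]
FL [0.5005 0.0768 0.0297]
BR [ 0.6622 -0.0829  0.07  ]
BL [0.6913 0.0277 0.0715]
DR [ 0.5659 -0.0561  0.0273]
DL [0.5961 0.0502 0.0273]
```

Emit:
arm_command([
  [[0.006,0.005,0],[0,0,0],0.04],
  [[0.02,0.0175,0],[0,0,0],0.04],
  [[0.04,0.035,0],[0,0,0],0.04],
  [[0.062,0.0545,0],[0,0,0],0.04],
  [[0.084,0.0735,0],[0,0,0],0.04],
])

```text
time: 5.2
tool_pos: [0.4879, 0.1935, 0.2244]
tool_rot: [3.141, -0.0, -0.253]
contact_force: [-0.1, 0.5, -3.5]
opening: 0.05
grip_force: 25.0
```

Emit:
arm_command([
  [[0.022,0.019,0],[0,0,0],0.04],
  [[0.044,0.0385,0],[0,0,0],0.04],
  [[0.066,0.058,0],[0,0,0],0.04],
  [[0.088,0.077,0],[0,0,0],0.04],
  [[0.11,0.0965,0],[0,0,0],0.04],
])

```text
time: 5.7
tool_pos: [0.5702, 0.0722, 0.2243]
tool_rot: [3.141, 0.0, -0.254]
contact_force: [0.3, 0.2, -3.0]
opening: 0.0494
grip_force: 25.0
```

Emit:
arm_command([
  [[0.022,0.019,0],[0,0,0],0.04],
  [[0.044,0.038,0],[0,0,0],0.04],
  [[0.062,0.054,0],[0,0,0],0.04],
  [[0.075,0.066,0],[0,0,0],0.04],
  [[0.0805,0.0705,0],[0,0,0],0.04],
])

```text
time: 6.2
tool_pos: [0.6304, -0.0169, 0.2238]
tool_rot: [3.141, 0.0, -0.255]
contact_force: [0.7, -0.0, -3.7]
opening: 0.0497
grip_force: 25.0
```

Run:
```python
from h import *
s=robot.observe();print(s["tool_pos"],s["tool_rot"],s["contact_force"],s["opening"])
a=robot.read_camera("scene")[120:310,170:340];b=robot.read_camera("top")[70:260,190:360]
cv2.imwrite("pics/a2.png",cv2.resize(np.hstack([a,b])[:,:,::-1],None,fx=2.3,fy=2.3))
# where the can foot centre should be, projected
for n in M: print(n,proj(n,np.array([s["tool_pos"][0],s["tool_pos"][1],.079])))
```

```text
[ 0.6304347  -0.01687642  0.22379294] [ 3.14090449e+00  4.14546080e-04 -2.55314349e-01] [ 0.67116642 -0.01245761 -3.69367384] 0.049656654479587815
scene (np.float64(236.98787820083083), np.float64(235.7093336155574))
top (np.float64(284.02461422768073), np.float64(151.8611409318097))
```

View pics/a2.png

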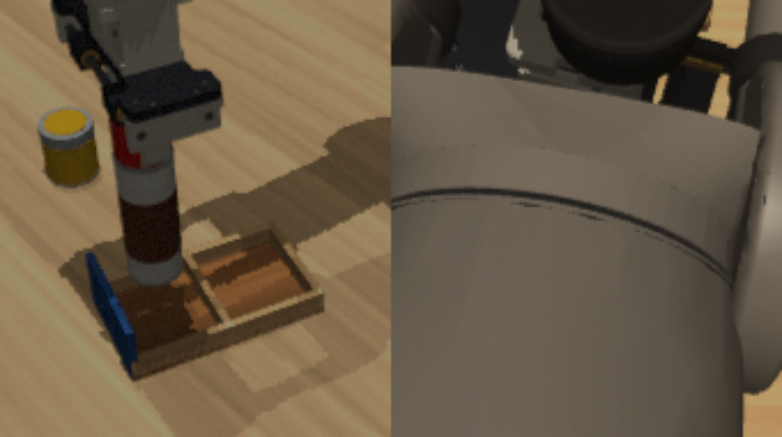

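The scene crop shows the can hanging upright above the back bay, foot near pixel (237,237), matching the predicted (237,236). The top view is blocked by the arm. Next I'll lower the can.

Emit:
arm_command([
  [[0,0,0.012],[0,0,0],0.04],
  [[0,0,0.03],[0,0,0],0.04],
  [[0,0,0.046],[0,0,0],0.04],
  [[0,0,0.058],[0,0,0],0.04],
  [[0,0,0.064],[0,0,0],0.04],
])

```text
time: 6.8
tool_pos: [0.6288, -0.0137, 0.1588]
tool_rot: [3.141, 0.002, -0.252]
contact_force: [1.0, -0.3, -3.1]
opening: 0.0496
grip_force: 25.0
```

Emit:
arm_command([
  [[0,0,0.001],[0,0,0],0.04],
  [[0,0,0.002],[0,0,0],0.04],
  [[0,0,0.003],[0,0,0],0.04],
  [[0,0,0.004],[0,0,0],0.04],
  [[0,0,0.005],[0,0,0],0.04],
])

```text
time: 7.3
tool_pos: [0.63, -0.0146, 0.1559]
tool_rot: [-3.142, -0.001, -0.253]
contact_force: [-0.3, -0.1, -3.4]
opening: 0.0497
grip_force: 25.0
```

Emit:
arm_command([
  [[0,0,0.001],[0,0,0],0.04],
  [[0,0,0.001],[0,0,0],0.04],
  [[0,0,0.002],[0,0,0],0.04],
  [[0,0,0.002],[0,0,0],0.04],
  [[0,0,0.002],[0,0,0],0.04],
])

```text
time: 7.8
tool_pos: [0.6298, -0.0146, 0.1535]
tool_rot: [3.142, 0.0, -0.253]
contact_force: [0.3, 0.3, -2.9]
opening: 0.0494
grip_force: 25.0
```

Emit:
arm_command([
  [[0,0,0.001],[0,0,0],0.04],
  [[0,0,0.001],[0,0,0],0.04],
  [[0,0,0.0015],[0,0,0],0.04],
  [[0,0,0.0015],[0,0,0],0.04],
  [[0,0,0.0015],[0,0,0],0.04],
])

```text
time: 8.3
tool_pos: [0.6302, -0.0146, 0.1528]
tool_rot: [-3.142, -0.001, -0.253]
contact_force: [-0.0, 0.8, 4.2]
opening: 0.0495
grip_force: 25.0
```

Contact shows: the force went from -3 to +4 N. I'll release and retreat upward.

Emit:
arm_command([
  [[0,0,0],[0,0,0],0.06],
  [[0,0,0],[0,0,0],0.075],
  [[0,0,0],[0,0,0],0.0915],
  [[0,0,0],[0,0,0],0.0915],
  [[0,0,0],[0,0,0],0.0915],
])

```text
time: 8.8
tool_pos: [0.6298, -0.0146, 0.1518]
tool_rot: [3.141, 0.0, -0.253]
contact_force: [-0.0, -0.5, 0.0]
opening: 0.0853
grip_force: 0.0
```

Emit:
arm_command([
  [[0,0,-0.005],[0,0,0],0.0915],
  [[0,0,-0.02],[0,0,0],0.0915],
  [[0,0,-0.045],[0,0,0],0.0915],
  [[0,0,-0.075],[0,0,0],0.0915],
  [[0,0,-0.1],[0,0,0],0.0915],
])

```text
time: 9.3
tool_pos: [0.63, -0.0146, 0.254]
tool_rot: [-3.142, -0.001, -0.253]
contact_force: [0.3, -0.6, -0.1]
opening: 0.0915
grip_force: 0.0
```

Emit:
arm_command([
  [[0,0.025,0],[0,0,0],0.0915],
  [[0.001,0.07,0],[0,0,0],0.0915],
  [[0.002,0.115,0],[0,0,0],0.0915],
  [[0.003,0.155,0],[0,0,0],0.0915],
  [[0.003,0.19,0],[0,0,0],0.0915],
])

```text
time: 9.8
tool_pos: [0.5845, -0.2013, 0.2525]
tool_rot: [3.141, -0.001, -0.254]
contact_force: [2.3, 0.2, -0.3]
opening: 0.0914
grip_force: 0.0
```

Emit:
arm_command([
  [[0,0.025,0.01],[0,0,0],0.0915],
  [[0.0,0.05,0.03],[0,0,0],0.0915],
  [[0.0,0.068,0.055],[0,0,0],0.0915],
  [[0.001,0.076,0.08],[0,0,0],0.0915],
  [[0.001,0.078,0.1],[0,0,0],0.0915],
])

```text
time: 10.3
tool_pos: [0.5659, -0.2763, 0.1509]
tool_rot: [3.141, 0.001, -0.255]
contact_force: [-0.4, 0.6, -0.1]
opening: 0.0916
grip_force: 0.0
```

Run:
```python
from h import *
s=robot.observe();print(s["tool_pos"],s["tool_rot"])
a=robot.read_camera("scene")[60:310,130:330];b=robot.read_camera("top")[70:320,220:500]
cv2.imwrite("pics/a3.png",cv2.resize(np.hstack([a,b])[:,:,::-1],None,fx=1.65,fy=1.65))
```

```text
[ 0.56586727 -0.27629535  0.15088582] [ 3.14148403e+00  6.24459135e-04 -2.54984025e-01]
```

View pics/a3.png

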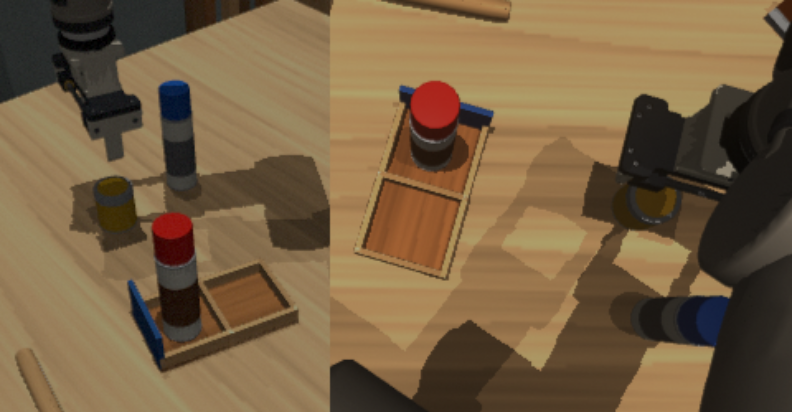

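The red can stands upright and free in the back bay; the yellow tin is under the gripper and the blue can is untouched. Next I'll descend onto the tin.

Emit:
arm_command([
  [[0,-0.001,0.02],[0,0,0],0.0915],
  [[0,-0.001,0.05],[0,0,0],0.0915],
  [[0,-0.001,0.078],[0,0,0],0.0915],
  [[0,-0.001,0.1],[0,0,0],0.0915],
  [[0,-0.001,0.117],[0,0,0],0.0915],
])

```text
time: 10.9
tool_pos: [0.5674, -0.2739, 0.0352]
tool_rot: [3.141, -0.001, -0.253]
contact_force: [-0.0, -0.2, -0.2]
opening: 0.0916
grip_force: 0.0
```

Emit:
arm_command([
  [[0,0,0],[0,0,0],0.0915],
  [[0,0,0],[0,0,0],0.08],
  [[0,0,0],[0,0,0],0.07],
  [[0,0,0],[0,0,0],0.06],
  [[0,0,0],[0,0,0],0.052],
])

```text
time: 11.4
tool_pos: [0.5672, -0.2744, 0.0361]
tool_rot: [3.141, -0.002, -0.253]
contact_force: [-2.4, -4.4, 1.9]
opening: 0.064
grip_force: 1.7
```

Emit:
arm_command([
  [[0,0,0],[0,0,0],0.052],
  [[0,0,0],[0,0,0],0.052],
  [[0,0,0],[0,0,0],0.052],
  [[0,0,0],[0,0,0],0.052],
  [[0,0,0],[0,0,0],0.052],
])

```text
time: 11.9
tool_pos: [0.5672, -0.2747, 0.0361]
tool_rot: [3.141, -0.002, -0.253]
contact_force: [-0.3, -0.9, 5.8]
opening: 0.0619
grip_force: 25.0
```

Emit:
arm_command([
  [[0,0,-0.008],[0,0,0],0.052],
  [[0,0,-0.03],[0,0,0],0.052],
  [[0,0,-0.06],[0,0,0],0.052],
  [[0,0,-0.09],[0,0,0],0.052],
  [[0,0,-0.114],[0,0,0],0.052],
])

```text
time: 12.4
tool_pos: [0.5668, -0.2738, 0.1506]
tool_rot: [-3.141, -0.0, -0.253]
contact_force: [0.3, 0.5, -3.2]
opening: 0.0618
grip_force: 25.0
```

Emit:
arm_command([
  [[-0.002,-0.006,0],[0,0,0],0.052],
  [[-0.009,-0.023,0],[0,0,0],0.052],
  [[-0.019,-0.049,0],[0,0,0],0.052],
  [[-0.031,-0.08,0],[0,0,0],0.052],
  [[-0.043,-0.111,0],[0,0,0],0.052],
])

```text
time: 12.9
tool_pos: [0.5515, -0.1539, 0.147]
tool_rot: [-3.141, 0.004, -0.254]
contact_force: [0.3, 1.0, -3.3]
opening: 0.0618
grip_force: 25.0
```

Emit:
arm_command([
  [[-0.013,-0.034,0],[0,0,0],0.052],
  [[-0.028,-0.072,0],[0,0,0],0.052],
  [[-0.043,-0.11,0],[0,0,0],0.052],
  [[-0.055,-0.14,0],[0,0,0],0.052],
  [[-0.0605,-0.1555,0],[0,0,0],0.052],
])

```text
time: 13.4
tool_pos: [0.5312, 0.0132, 0.1473]
tool_rot: [-3.141, 0.004, -0.251]
contact_force: [-0.3, -0.3, -2.2]
opening: 0.0616
grip_force: 25.0
```

Run:
```python
from h import *
s=robot.observe();print(s["tool_pos"],s["tool_rot"],s["contact_force"],s["opening"])
a=robot.read_camera("scene")[100:310,170:340]
cv2.imwrite("pics/a4.png",cv2.resize(a[:,:,::-1],None,fx=2.8,fy=2.8))
```

```text
[0.53123551 0.01316844 0.14727489] [-3.1412986   0.00405922 -0.25100052] [-0.26427021 -0.33325152 -2.15517326] 0.06155175831887205
```

View pics/a4.png

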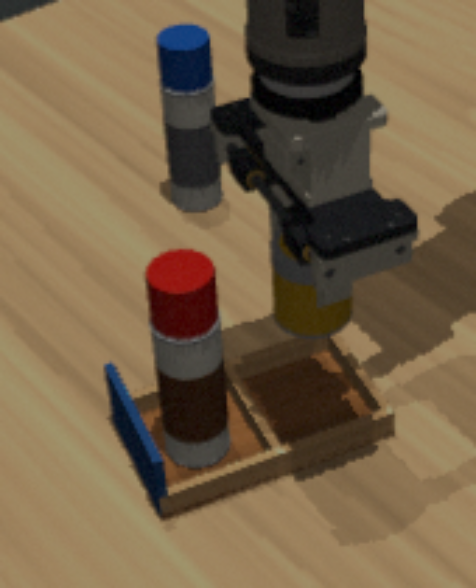

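The tin hangs over the front bay, clear of the red can (crop tin centre near (312,300)). I'll lower it, then check near the floor.

Emit:
arm_command([
  [[0.001,0.001,0.012],[0,0,0],0.052],
  [[0.001,0.001,0.036],[0,0,0],0.052],
  [[0.001,0.001,0.06],[0,0,0],0.052],
  [[0.001,0.001,0.08],[0,0,0],0.052],
  [[0.001,0.001,0.091],[0,0,0],0.052],
])

```text
time: 13.95
tool_pos: [0.5323, 0.0077, 0.0548]
tool_rot: [3.141, 0.005, -0.255]
contact_force: [-0.5, -0.4, -2.3]
opening: 0.0617
grip_force: 25.0
```

Emit:
arm_command([
  [[0,0,0.002],[0,0,0],0.052],
  [[0,0,0.004],[0,0,0],0.052],
  [[0,0,0.006],[0,0,0],0.052],
  [[0,0,0.008],[0,0,0],0.052],
  [[0,0,0.009],[0,0,0],0.052],
])

```text
time: 14.45
tool_pos: [0.5344, 0.0086, 0.0494]
tool_rot: [-3.142, -0.001, -0.253]
contact_force: [0.4, 0.0, -2.2]
opening: 0.0614
grip_force: 25.0
```

Emit:
arm_command([
  [[0,0,0.001],[0,0,0],0.052],
  [[0,0,0.002],[0,0,0],0.052],
  [[0,0,0.003],[0,0,0],0.052],
  [[0,0,0.003],[0,0,0],0.052],
  [[0,0,0.003],[0,0,0],0.052],
])

```text
time: 14.95
tool_pos: [0.5341, 0.0086, 0.046]
tool_rot: [3.141, -0.0, -0.253]
contact_force: [-0.3, 0.0, -1.9]
opening: 0.0615
grip_force: 25.0
```

Emit:
arm_command([
  [[0,0,0.0005],[0,0,0],0.052],
  [[0,0,0.001],[0,0,0],0.052],
  [[0,0,0.0015],[0,0,0],0.052],
  [[0,0,0.002],[0,0,0],0.052],
  [[0,0,0.002],[0,0,0],0.052],
])

```text
time: 15.45
tool_pos: [0.5341, 0.0086, 0.0441]
tool_rot: [3.142, -0.0, -0.253]
contact_force: [-0.4, -0.1, -0.6]
opening: 0.0613
grip_force: 25.0
```

Emit:
arm_command([
  [[0,0,0.0005],[0,0,0],0.052],
  [[0,0,0.0005],[0,0,0],0.052],
  [[0,0,0.001],[0,0,0],0.052],
  [[0,0,0.001],[0,0,0],0.052],
  [[0,0,0.001],[0,0,0],0.052],
])

```text
time: 15.95
tool_pos: [0.5341, 0.0086, 0.0441]
tool_rot: [3.141, -0.001, -0.253]
contact_force: [-4.1, -0.4, 10.2]
opening: 0.0616
grip_force: 25.0
```

The tin is on the floor (+10 N). I'll release and rise straight up.

Emit:
arm_command([
  [[0,0,0],[0,0,0],0.07],
  [[0,0,0],[0,0,0],0.08],
  [[0,0,0],[0,0,0],0.0915],
  [[0,0,0],[0,0,0],0.0915],
  [[0,0,0],[0,0,0],0.0915],
])

```text
time: 16.45
tool_pos: [0.5341, 0.0086, 0.0429]
tool_rot: [3.141, 0.0, -0.253]
contact_force: [-0.1, -0.3, -0.0]
opening: 0.0911
grip_force: 0.0
```

Emit:
arm_command([
  [[0,0,-0.005],[0,0,0],0.0915],
  [[0,0,-0.025],[0,0,0],0.0915],
  [[0,0,-0.055],[0,0,0],0.0915],
  [[0,0,-0.095],[0,0,0],0.0915],
  [[0,0,-0.135],[0,0,0],0.0915],
])

```text
time: 16.95
tool_pos: [0.5337, 0.0087, 0.1795]
tool_rot: [3.141, 0.001, -0.253]
contact_force: [1.0, 0.5, -1.1]
opening: 0.0913
grip_force: 0.0
```

Emit:
arm_command([
  [[-0.01,0,-0.02],[0,0,0],0.0915],
  [[-0.03,0,-0.04],[0,0,0],0.0915],
  [[-0.06,0,-0.06],[0,0,0],0.0915],
  [[-0.08,0,-0.07],[0,0,0],0.0915],
  [[-0.09,0,-0.07],[0,0,0],0.0915],
])

```text
time: 17.45
tool_pos: [0.4464, 0.0315, 0.2498]
tool_rot: [-3.141, -0.003, -0.253]
contact_force: [0.4, -0.8, -0.4]
opening: 0.0916
grip_force: 0.0
```

Run:
```python
from h import *
s=robot.observe();print(s["tool_pos"],s["contact_force"])
a=robot.read_camera("scene")[90:300,170:380];b=robot.read_camera("top")[90:300,210:400]
cv2.imwrite("pics/a5.png",cv2.resize(np.hstack([a,b])[:,:,::-1],None,fx=1.95,fy=1.95))
```

```text
[0.44636415 0.03154146 0.24984078] [ 0.41353109 -0.81661964 -0.38906552]
```

View pics/a5.png

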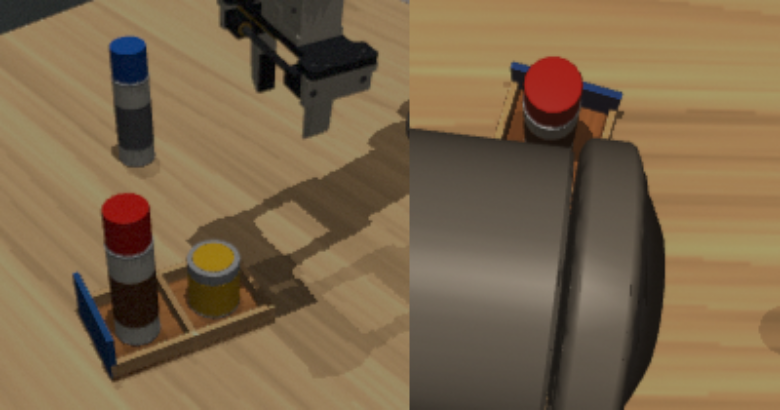

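The red can stands in the back bay (crop (133,270)) and the yellow tin in the front bay (crop (213,278)), both upright. The blue can is untouched and the gripper is clear.

```bash
python3 -c "
from cell import robot
print(robot.hand_in())"
```

```text
the job is handed in; nothing more can be done
None
```

The red-capped can now stands in the back bay and the yellow tin in the front bay, placed in that order, each lowered to the floor and released; the blue-capped can was left alone, and the job was handed in at about 17.5 s (no verdict was returned).

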